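# Clamp a die-cast box with the inner of two concentric knobs

### The job

Stand the bare aluminium box on the floor of the work holder centred between its two jaws, broad sides towards the jaws, let go of it, then turn only the black inner knob clockwise until the box is pressed against the back jaw and held with a light clamping force of about 12 N, never more than 22 N, and take the hand away. The silver outer ring under the inner knob must stay at its setting, the jaw may be moved by its knob only (do not push it), and everything else on the bench stays where it is.

Things in the scene. Friction and masses are not known exactly. Their poses are not given: they have to be found in the camera images.
- box_mid (a point): centre (half-way up, 20 mm above its underside) of the loose bare aluminium box, 50 mm along its x, 34 mm along its y, 40 mm tall, about 0.18 kg, a flat red button and a green lamp on its lid. It stands upright on the bench. It is clamped across its 34 mm width, so carry it by its 50 mm length (fingers on the two small end faces).
- holder: work holder fixed to the bench, origin on the bench surface: dark steel base plate 92 mm (x) by 245 mm (y from -135 to +110), 20 mm thick. Along its y: aluminium gear head (76 by 80 mm, top at z = 50 mm) with the concentric knobs on top, their vertical axis at x = 0, y = -92 mm; then the moving jaw with its orange shoe; then the back jaw. The clamping faces are square to y and centred on x = 0.
- floor_mid (a point): a point on the holder's floor (top of the base plate, z = 20 mm) at its x = 0, y = +28 mm, same axes: about where the box belongs, its x axis along the holder's x either way round. The back jaw (aluminium, orange facing, 50 mm wide, 32 mm high, 24 mm thick) is bolted on at a different place each time: its face lies between y = +46 and +54 mm of the holder and its position is not reported.
- jaw: carriage of the moving jaw, 50 mm wide in x, top 50 mm above the bench. Origin on the holder's floor, x = 0, in the plane of the orange shoe's face (looking to +y) with its spring relaxed. The inner knob turned clockwise moves it to +y by 14 mm per rad. The shoe's spring gives 6 N per mm, up to 4 mm, so the force rises 84 N per rad once the box meets the back jaw. Sliding the free box takes 1 to 2.5 N.
- inner (a joint): turn of the inner knob in rad, 0 = jaw fully open, grows clockwise seen from above, up to 2.4. Stiff and self-locking: turning it takes about 0.34 N m of friction, plus 0.014 N m for each newton of clamping force when tightening; it stays where it is left.
- inner_top (a point): centre of the top face of the inner knob: black ribbed cylinder with white pointer line, 34 mm diameter, 28 mm tall; its underside is the top of the outer ring. The point turns with the knob. Top 90 mm above the bench.
- outer (a joint): turn of the outer ring in rad, grows clockwise seen from above; it turns very easily (0.012 N m) and must not be disturbed. It is not linked to the inner knob.
- outer_mark (a point): red mark on the outer ring's top face, 28 mm from the axis. The silver ring is 60 mm in diameter, 12 mm tall, its top 62 mm above the bench, coaxial with and directly below the inner knob.
- spare_mid (a point): bystander: centre (half-way up) of a loose blue plastic box of the same size (50 by 34 by 40 mm); not to be used
- pliers: bystander: red and blue handled pliers lying flat, 160 mm long, origin at the joint pin on the underside
- meter: bystander: yellow multimeter lying on its back, 150 by 75 by 36 mm, origin under its centre
- tray: bystander: green parts tray, 110 by 160 by 30 mm, origin under its centre
- driver: bystander: screwdriver lying flat
- flux: bystander: amber jar, 44 mm diameter, 70 mm tall, origin under its centre
- spool: bystander: metal solder spool standing on its flange, 52 mm diameter, 36 mm tall, origin under its centre
- box: the same aluminium box; origin under its centre, z up

How it is judged:
By the outcome, as a careful person would: the job done as asked, in the order asked, and still so for the second after the job is handed in, with the robot touching nothing.
It also fails if it takes over 61 s, if anything falls off the work surface, if the arm or the gripper's body presses on something with over 40 N, if the wrist force passes 120 N, or if a joint passes its speed limit or range.

### The arm

A 6-joint arm with a two-finger parallel gripper is mounted at the origin on the work surface. World frame = base frame: x ahead of the robot, y to its left, z up, the work surface at z = 0. Lengths are in m, angles in rad, forces in N, time in s.
With the tool pointing down it reaches from about 0.375 to 0.9 m from the base axis. Payload 3.1 kg.
Tool frame: the origin (TCP) lies at the very end of the fingers, on their centre line; the grasp point (between the pads) lies 19 mm behind it; z points along the fingers, y is the direction in which the jaws open and shut (so a half turn about z gives the same grasp; the last joint's range is limited). The gripper opens to 85 mm and grips with 20 to 120 N. Pads are 22 mm wide; open, the fingers measure 114 mm over their backs; the gripper's body (76 mm by 85 mm) begins 54 mm behind the grasp point. The pads swing forward as they close: fully open they stand 13 mm farther back than shut.
Start: joints at [-0.178, 0.527, 1.433, -0, 1.181, -0.178], TCP at [0.625, 0, 0.231] pointing down, gripper open.
Joint ranges: [-3.08, 3.08], [-0.75, 2.2], [0.22, 2.44], [-1.43, 4.57], [0, 2.65], [-2.85, 2.85]. Speed limits (rad/s): [2.79, 2.79, 3.14, 3.14, 3.14, 3.14].

### API

Orientations are given as a unit quaternion [x, y, z, w].
In Python, from station import manip gives the robot as it stands.
- The arm moves only by the tool send_rows, never from a script. Its argument "motion" is a list of rows, each an object with "gripper": the finger opening in mm, from 0 to 85.4; "travel": the shift along the tool's x, y, z in mm, a list of three; "rotation": the turn, a rotation vector about the tool's x, y, z in degrees, a list of three. In form: [{"gripper": gripper, "travel": [x, y, z], "rotation": [ax, ay, az]}, ...]. A call has 1 to 12 rows; each row shifts and turns the commanded pose from where the row before left it, along the tool's axes as they then stand; what a row does not reach is not made up. A row lasts 1/12 s, in which the tool goes at most 41.7 mm and 7.16 degrees, less where a joint would pass 70% of its speed; a pose out of reach is approached as far as the arm can. A call is refused whole if a number of a shift passes 41.7 or a number of a turn 7.16, either way. A call with a gripper value outside its range is refused whole. The fingers move at their own pace and stop on an object; "newtons" is the grip in N (left out, the last holds). Time passes only in rows, so rows that do not move let the fingers close. It gives the time, the measured TCP pose, the force and the opening at its end, in the units of the state.
- manip.sense(): the state, without advancing time (a new reading comes with each control period).
- manip.snapshot(name): name is "scene" or "side" or "wrist"; returns the picture (384x512x3 uint8, red, green, blue); there is no depth.
- manip.calibration(name): a dict with "fx", "fy", "cx", "cy" (pixels), "cam_to_world" (4x4, takes a point from camera to world coordinates). Camera axes: x right, y down, z forward; pixel columns grow to the right and rows downward; lengths in m; the calibration is good to about 2 mm. A picture is of the moment at which its call begins: read the wrist's pose just before it. calibration takes no time and is no camera call; for the wrist camera it gives the pose at the moment of the call.
- manip.sign_off(): hands the job in, once; it reports no verdict.
The state is a dict: "t": time; "q": joint angles; "qd": joint speeds; "tau": joint torques, N m; "tcp_pos": TCP position; "tool_rot": TCP orientation; "force": force on the tool from outside, world axes, zero at the start; "ft_torque": the same for the moment, N m; "finger_gap": opening from 0.0 (shut) to 1.0 (fully open).
Only numpy, scipy, OpenCV 4.12 (cv2) and the standard library are available. Lean on these libraries where they do the work, as an engineer would, in place of code of your own. Each camera call takes 0.05 s, during which the arm holds its last target. There are 200 camera calls.

## Working session

There is one attempt and no reset: what is moved stays moved. The work goes in short steps, Python scripts to look and compute and a tool call to move; the robot and the scene stay as the last step left them, time stands still between calls to the robot, and variables do not carry over. Pictures are saved under pics/ and viewed, about 8 in all and at most 12, crops included, and the job is handed in when it is done.

Besides the shell and the picture viewer there is one more tool, called after "Request:" as a command line: name --argument value ..., lists and objects as JSON in quotes. send_rows: Moves the arm, as the interface text tells. Its arguments: {"type":"object","properties":{"motion":{"type":"array","items":{"type":"object","properties":{"gripper":{"type":"number"},"travel":{"type":"array","items":{"type":"number"}},"rotation":{"type":"array","items":{"type":"number"}}}}},"newtons":{"type":"number"}},"required":["motion"]}

```bash
mkdir -p pics
python3 - <<'E'
from station import manip
import cv2,numpy as np
s=manip.sense(); print({k:np.round(v,4).tolist() for k,v in s.items()})
for n in("scene","side","wrist"):
    c=manip.calibration(n); print(n,c["fx"],c["fy"],c["cx"],c["cy"],np.round(c["cam_to_world"],4).tolist())
    im=manip.snapshot(n); cv2.imwrite(f"pics/{n}0.png",im[:,:,::-1])
E
```

```text
{'t': 0.0, 'q': [-0.1785, 0.5285, 1.4339, -0.0, 1.1814, -0.1785], 'qd': [-0.0011, 0.0012, -0.0005, 0.0025, 0.0006, -0.0002], 'tau': [0.0003, -44.2344, -17.8025, -0.0002, 0.0084, 0.0], 'tcp_pos': [0.6243, 0.0002, 0.2303], 'tool_rot': [0.7071, 0.7071, -0.0006, -0.0009], 'force': [-0.866, -0.0413, 0.2557], 'ft_torque': [0.0456, -0.042, 0.0342], 'finger_gap': 0.999}
scene 444.7666940752926 444.7666940752926 253.07079561779216 185.95425130527 [[-0.4086, 0.7196, -0.5614, 1.1997], [0.9127, 0.3288, -0.2428, 0.3288], [0.0099, -0.6116, -0.7911, 0.9849], [0.0, 0.0, 0.0, 1.0]]
side 468.2468979382945 468.2468979382945 255.10174322733104 192.22320654878044 [[-0.9715, -0.1369, 0.1935, 0.3316], [-0.2368, 0.6016, -0.7629, 0.9907], [-0.012, -0.787, -0.6169, 0.8511], [0.0, 0.0, 0.0, 1.0]]
wrist 321.52762661425396 321.52762661425396 251.88760616999596 191.27606931320935 [[1.0, -0.0004, -0.0027, 0.6248], [-0.0011, -0.9581, -0.2865, 0.0718], [-0.0025, 0.2865, -0.9581, 0.3742], [0.0, 0.0, 0.0, 1.0]]
```

View pics/scene0.png

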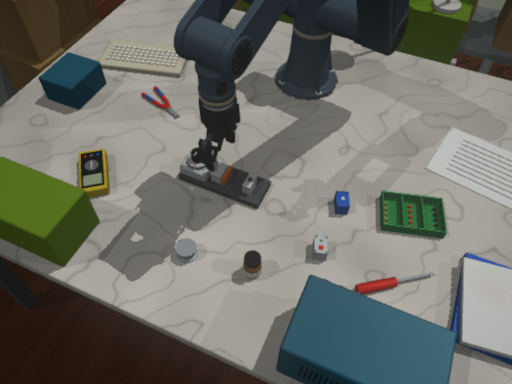

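View pics/side0.png

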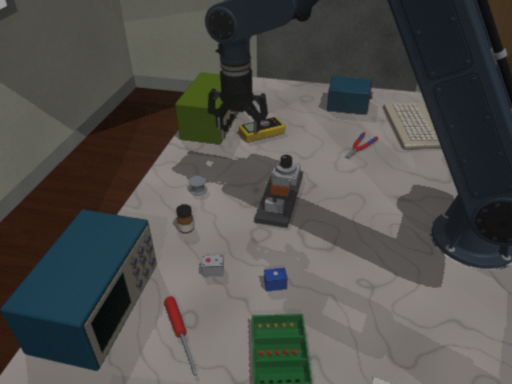

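View pics/wrist0.png

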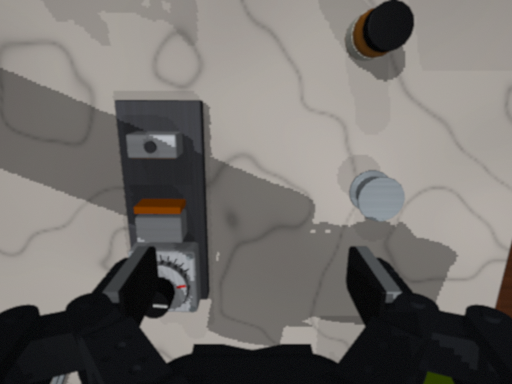

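```bash
cat > h.py <<'E'
from station import manip
import cv2,numpy as np
def ray(c,u,v,z):
    T=np.array(c["cam_to_world"]); d=T[:3,:3]@[(u-c["cx"])/c["fx"],(v-c["cy"])/c["fy"],1]
    o=T[:3,3]; return o+d*(z-o[2])/d[2]
def proj(c,p):
    T=np.array(c["cam_to_world"]); q=T[:3,:3].T@(np.array(p)-T[:3,3])
    return np.array([c["fx"]*q[0]/q[2]+c["cx"],c["fy"]*q[1]/q[2]+c["cy"]])
def snap(name,fn):
    c=manip.calibration(name); im=manip.snapshot(name)[:,:,::-1].copy(); cv2.imwrite("pics/"+fn,im); return c,im
def blobs(m,amin=5):
    n,_,st,ce=cv2.connectedComponentsWithStats(m.astype(np.uint8))
    return [(st[i,4],ce[i].round(1).tolist(),st[i,:4].tolist()) for i in range(1,n) if st[i,4]>=amin]
E
python3 - <<'E'
from h import *
w=manip.calibration("wrist")
for p in [(115,100),(203,100),(207,298)]: print("plate",p,ray(w,*p,.02).round(4))
im=cv2.imread("pics/wrist0.png").astype(int); b,g,r=im[...,0],im[...,1],im[...,2]
for B in blobs((r>120)&(g<r*.6)&(b<r*.4),20): print("orange",B)
for B in blobs((r>150)&(g<r*.4)&(b<r*.4),3): print("red",B)
for n,roi in (("scene",(305,230,335,265)),("side",(195,250,230,280))):
    c=manip.calibration(n); im=cv2.imread(f"pics/{n}0.png"); x0,y0,x1,y1=roi; s=im[y0:y1,x0:x1].astype(int); b,g,r=s[...,0],s[...,1],s[...,2]
    for nm,m in(("red",(r>g+50)&(r>b+50)),("green",(g>r+20)&(g>b+10))):
        for B in blobs(m,2): print(n,nm,B[0],ray(c,B[1][0]+x0,B[1][1]+y0,.042).round(4))
    cv2.imwrite(f"pics/{n}_z.png",cv2.resize(im[y0-10:y1+10,x0-10:x1+10],None,fx=7,fy=7,interpolation=cv2.INTER_CUBIC))
E
```

```text
plate (115, 100) [0.4788 0.067  0.02  ]
plate (203, 100) [0.5722 0.0669 0.02  ]
plate (207, 298) [ 0.5664 -0.1765  0.02  ]
orange (np.int32(214), [157.0, 209.9], [135, 208, 44, 5])
red (np.int32(7), [181.3, 286.1], [179, 286, 6, 2])
scene red 17 [0.6334 0.265  0.042 ]
scene green 4 [0.6137 0.2594 0.042 ]
side red 13 [0.6341 0.266  0.042 ]
```

Request:
send_rows --motion '[{"travel": [0, -33, 0]}, {"travel": [0, -34, 0]}, {"travel": [0, -33, 0]}, {"travel": [0, 0, 0]}, {"travel": [0, 0, 0]}, {"travel": [0, 0, 0]}]'

```text
validation failed for argument at $.mo...
```

Run:
```python
from h import *
c,im=snap("wrist","w1.png"); np.save("c1.npy",c,allow_pickle=True); print(np.round(c["cam_to_world"],4)[:3,3])
```

```text
[0.6248 0.0718 0.3744]
```

Request:
send_rows --motion '[{"travel": [40, 14, 0]}, {"travel": [40, 14, 0]}, {"travel": [40, 14, 0]}, {"travel": [40, 14, 0]}, {"travel": [40, 14, 0]}, {"travel": [40, 14, 0]}, {"travel": [40, 14, 0]}, {"travel": [10, 7, 0]}, {"travel": [0, 0, 0]}, {"travel": [0, 0, 0]}, {"travel": [0, 0, 0]}]'

```text
validation failed for argument at $.mo...
```

Run:
```python
from h import *
s=manip.sense(); print(s["t"],s["tcp_pos"],s["tool_rot"],s["q"])
c,im=snap("wrist","w2.png"); np.save("c2.npy",c,allow_pickle=True); print(np.round(c["cam_to_world"],4)[:3,3])
im1=cv2.imread("pics/w1.png")
cv2.imwrite("pics/v4.png",cv2.resize(im1[40:340,150:350],None,fx=2,fy=2,interpolation=cv2.INTER_CUBIC))
p=proj(c,[.6237,.262,.04]).astype(int); print(p)
cv2.imwrite("pics/v5.png",cv2.resize(im[p[1]-60:p[1]+60,p[0]-80:p[0]+80],None,fx=5,fy=5,interpolation=cv2.INTER_CUBIC))
```

```text
0.2 [6.24550342e-01 1.00412967e-04 2.30672454e-01] [ 7.07119098e-01  7.07094110e-01 -4.00014202e-04 -5.83271785e-04] [-1.78520228e-01  5.28161660e-01  1.43342533e+00  8.80081690e-06
  1.18142016e+00 -1.78488236e-01]
[0.6249 0.0718 0.3745]
[ 250 -144]
```

View pics/v4.png

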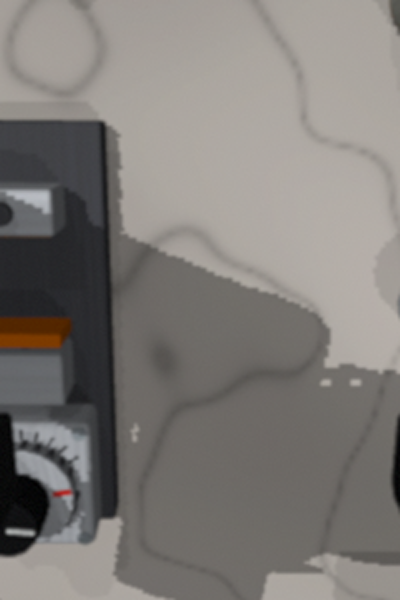

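View pics/v5.png

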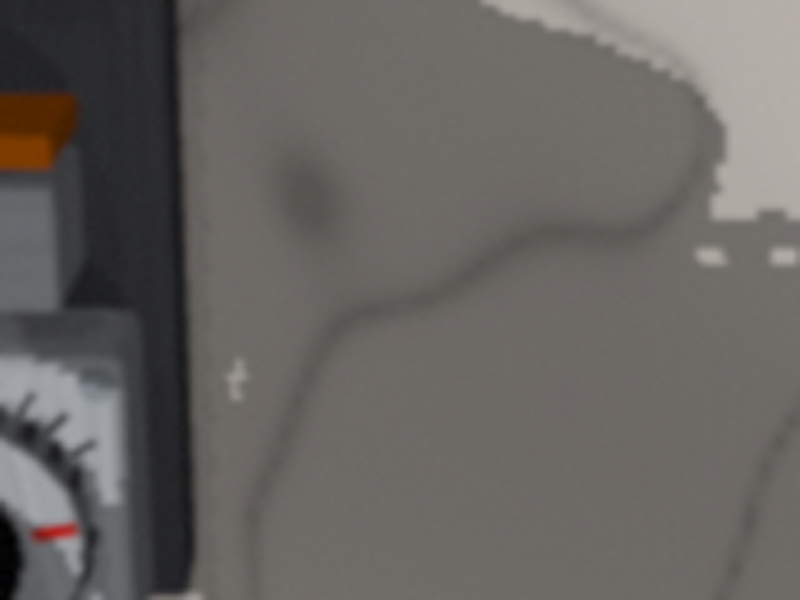

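The rows were refused, probably because every row needs all its fields, so both pictures are of the start pose. They show only the holder's right edge. I'll resend with complete rows.

Request:
send_rows --motion '[{"gripper": 85, "travel": [0, -33, 0], "rotation": [0, 0, 0]}, {"gripper": 85, "travel": [0, -34, 0], "rotation": [0, 0, 0]}, {"gripper": 85, "travel": [0, -33, 0], "rotation": [0, 0, 0]}, {"gripper": 85, "travel": [0, 0, 0], "rotation": [0, 0, 0]}, {"gripper": 85, "travel": [0, 0, 0], "rotation": [0, 0, 0]}, {"gripper": 85, "travel": [0, 0, 0], "rotation": [0, 0, 0]}]' --newtons 40

```text
t: 0.75
tcp_pos: [0.526, -0.0002, 0.2319]
tool_rot: [0.707, 0.707, 0.001, 0.001]
force: [0.5, 0.4, 0.1]
finger_gap: 0.999
```

Run:
```python
from h import *
c,im=snap("wrist","w1.png"); np.save("c1.npy",c,allow_pickle=True); print(np.round(c["cam_to_world"],4)[:3,3])
cv2.imwrite("pics/v6.png",cv2.resize(im[60:360,150:350],None,fx=2,fy=2,interpolation=cv2.INTER_CUBIC))
```

```text
[0.5258 0.0716 0.3756]
```

View pics/v6.png

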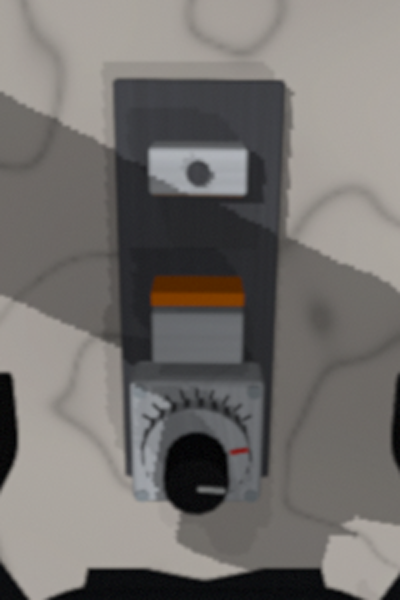

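Request:
send_rows --motion '[{"gripper": 85, "travel": [40, 14, 0], "rotation": [0, 0, 0]}, {"gripper": 85, "travel": [40, 14, 0], "rotation": [0, 0, 0]}, {"gripper": 85, "travel": [40, 14, 0], "rotation": [0, 0, 0]}, {"gripper": 85, "travel": [40, 14, 0], "rotation": [0, 0, 0]}, {"gripper": 85, "travel": [40, 14, 0], "rotation": [0, 0, 0]}, {"gripper": 85, "travel": [40, 14, 0], "rotation": [0, 0, 0]}, {"gripper": 85, "travel": [40, 14, 0], "rotation": [0, 0, 0]}, {"gripper": 85, "travel": [10, 2, 0], "rotation": [0, 0, 0]}, {"gripper": 85, "travel": [0, 0, 0], "rotation": [0, 0, 0]}, {"gripper": 85, "travel": [0, 0, 0], "rotation": [0, 0, 0]}, {"gripper": 85, "travel": [0, 0, 0], "rotation": [0, 0, 0]}]'

```text
t: 1.72
tcp_pos: [0.6232, 0.2839, 0.2309]
tool_rot: [0.707, 0.707, -0.001, -0.0]
force: [-0.1, -0.9, 0.0]
finger_gap: 0.995
```

Run:
```python
from h import *
c,im=snap("wrist","w2.png"); np.save("c2.npy",c,allow_pickle=True); print(np.round(c["cam_to_world"],4).tolist())
p=proj(c,[.6237,.262,.04]).astype(int); print(p)
s=im[p[1]-60:p[1]+60,p[0]-80:p[0]+80]; cv2.imwrite("pics/v7.png",cv2.resize(s,None,fx=5,fy=5,interpolation=cv2.INTER_CUBIC))
```

```text
[[1.0, -0.0015, -0.0021, 0.6236], [-0.002, -0.9576, -0.2879, 0.3558], [-0.0016, 0.2879, -0.9576, 0.3746], [0.0, 0.0, 0.0, 1.0]]
[252 185]
```

View pics/v7.png

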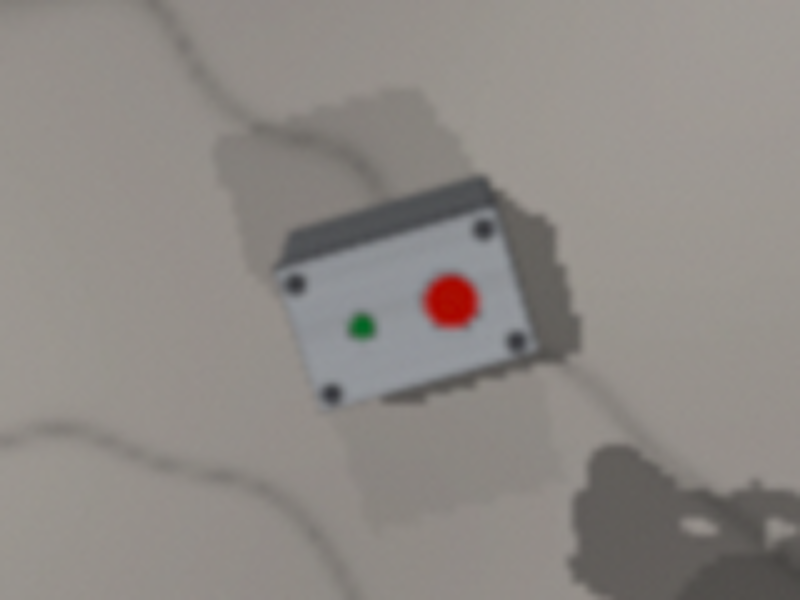

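Box lid corners in the crop: (278,267), (494,206), (537,350), (322,410). In the holder crop, the plate corners are (113,79), (285,82), (127,474) and (268,475). The back jaw top spans 149–247 by 147–194.

Run:
```python
from h import *
c2=np.load("c2.npy",allow_pickle=True).item(); c1=np.load("c1.npy",allow_pickle=True).item()
L=np.array([ray(c2,u/5+172,v/5+125,.04)[:2] for u,v in [(278,267),(494,206),(537,350),(322,410)]])
e=[L[1]-L[0],L[2]-L[1],L[2]-L[3],L[3]-L[0]]
print("box mid",L.mean(0).round(4),"sides",[np.linalg.norm(x).round(4) for x in e],"yaw",np.degrees([np.arctan2(x[1],x[0]) for x in e]).round(1))
R=lambda u,v,z:ray(c1,u/2+150,v/2+60,z)[:2]
tl,tr,bl,br=[R(*p,.02) for p in [(113,79),(285,82),(127,474),(268,475)]]
print("plate",tl,tr,bl,br)
y=(tl-bl)/np.linalg.norm(tl-bl)+(tr-br)/np.linalg.norm(tr-br); y/=np.linalg.norm(y); x=np.array([y[1],-y[0]])
print("yaw from edges",[np.degrees(np.arctan2(-d[0],d[1])).round(2) for d in (tl-bl,tr-br)],np.degrees(np.arctan2((tr-tl)[1],(tr-tl)[0])).round(2))
o=(tl+tr)/2-.110*y
o2=(bl+br)/2+.135*y; print("origin",o,o2)
o=(o+o2)/2
H=lambda p:((p-o)@x*1e3,(p-o)@y*1e3)
for n,u,v,z in [("bj near",198,194,.052),("bj far",198,147,.052),("bjL",149,170,.052),("bjR",247,170,.052),("shoe floor",198,277,.02),("shoe top",198,291,.05),("shoe topback",198,307,.05),("knob c",197,484,.09),("knobL",164,484,.09),("knobR",229,484,.09),("red",239,451,.062)]: print(n,np.round(H(R(u,v,z)),1))
print("floor_mid",o+.028*y,"knob",o-.092*y)
im=cv2.imread("pics/w1.png").astype(int)
col=im[60:260,249]; print("col",[(i+60,*map(int,col[i])) for i in range(65,105)])
```

```text
box mid [0.6246 0.2602] sides [np.float64(0.0481), np.float64(0.0335), np.float64(0.0491), np.float64(0.0338)] yaw [ 16.1 -72.9  16.3 -74.7]
plate [0.4781598  0.06692645] [0.56968636 0.06527022] [ 0.47694893 -0.17632473] [ 0.56727921 -0.17729193]
yaw from edges [np.float64(-0.29), np.float64(-0.57)] -1.04
origin [ 0.52310352 -0.04389861] [ 0.5231199  -0.04181208]
bj near [-0.2 53.8]
bj far [-0.2 77.5]
bjL [-24.9  65.9]
bjR [24.5 66.2]
shoe floor [-0.2 -1. ]
shoe top [0.  0.9]
shoe topback [ 0.1 -8.2]
knob c [  0.1 -90.7]
knobL [-17.  -90.8]
knobR [ 16.7 -90.7]
red [ 23.3 -89.3]
floor_mid [ 0.52332033 -0.01485612] knob [ 0.52242625 -0.13485279]
col [(125, 62, 59, 57), (126, 62, 59, 58), (127, 61, 59, 57), (128, 62, 59, 58), (129, 64, 60, 60), (130, 72, 69, 68), (131, 85, 83, 82), (132, 91, 89, 87), (133, 110, 107, 105), (134, 143, 139, 136), (135, 169, 164, 161), (136, 181, 176, 173), (137, 183, 178, 175), (138, 176, 171, 168), (139, 153, 149, 146), (140, 116, 112, 110), (141, 75, 72, 70), (142, 69, 64, 63), (143, 72, 68, 67), (144, 73, 68, 67), (145, 72, 68, 67), (146, 71, 67, 67), (147, 70, 67, 65), (148, 71, 67, 67), (149, 72, 67, 66), (150, 69, 65, 65), (151, 72, 68, 67), (152, 87, 83, 83), (153, 127, 123, 120), (154, 159, 155, 151), (155, 162, 158, 154), (156, 140, 139, 139), (157, 93, 97, 106), (158, 50, 52, 58), (159, 40, 39, 37), (160, 41, 39, 38), (161, 43, 40, 40), (162, 41, 39, 38), (163, 42, 41, 39), (164, 42, 41, 41)]
```

Run:
```python
from h import *
for n,p in (("scene",(342,198)),("side",(276,275))): print(n,ray(manip.calibration(n),*p,.035).round(3))
c2=np.load("c2.npy",allow_pickle=True).item()
print(ray(c2,451/5+172,301/5+125,.042).round(4),ray(c2,362/5+172,326/5+125,.041).round(4))
```

```text
scene [0.464 0.268 0.035]
side [0.467 0.271 0.035]
[0.6339 0.2626 0.042 ] [0.6148 0.2567 0.041 ]
```

Request:
send_rows --motion '[{"gripper": 85, "travel": [-12, 1, 40], "rotation": [0, 0, 0]}, {"gripper": 85, "travel": [-12, 0, 40], "rotation": [0, 0, 0]}, {"gripper": 85, "travel": [0, 0, 20], "rotation": [0, 0, -5.4]}, {"gripper": 85, "travel": [0, 0, 0], "rotation": [0, 0, -5.4]}, {"gripper": 85, "travel": [0, 0, 0], "rotation": [0, 0, -5.4]}, {"gripper": 85, "travel": [0, 0, 0], "rotation": [0, 0, 0]}, {"gripper": 85, "travel": [0, 0, 0], "rotation": [0, 0, 0]}, {"gripper": 85, "travel": [0, 0, 0], "rotation": [0, 0, 0]}]'

```text
t: 2.43
tcp_pos: [0.6247, 0.2604, 0.1323]
tool_rot: [0.602, 0.799, 0.0, 0.0]
force: [0.0, -0.2, 0.9]
finger_gap: 0.993
```

Run:
```python
from h import *
s=manip.sense(); print(s["t"],s["tcp_pos"])
c,im=snap("wrist","w3.png"); f=im.astype(int);b,g,r=f[...,0],f[...,1],f[...,2]
for nm,m,z in(("red",(r>g+70)&(r>b+70),.042),("green",(g>r+30)&(g>b+20),.041)):
    for B in blobs(m,15): print(nm,B,ray(c,*B[1],z).round(4))
```

```text
2.4333 [0.62474119 0.26040608 0.13227113]
red (np.int32(2420), [368.9, 33.3], [344, 0, 48, 72]) [0.6685 0.3883 0.042 ]
red (np.int32(175), [264.5, 193.2], [257, 186, 16, 15]) [0.6336 0.2631 0.042 ]
green (np.int32(42), [238.1, 193.2], [235, 190, 7, 7]) [0.6143 0.2573 0.041 ]
```

Request:
send_rows --motion '[{"gripper": 85, "travel": [1, 0, 40], "rotation": [0, 0, 0]}, {"gripper": 85, "travel": [0, 0, 40], "rotation": [0, 0, 0]}, {"gripper": 85, "travel": [0, 0, 30], "rotation": [0, 0, 0]}, {"gripper": 85, "travel": [0, 0, 14], "rotation": [0, 0, 0]}, {"gripper": 85, "travel": [0, 0, 0], "rotation": [0, 0, 0]}, {"gripper": 40, "travel": [0, 0, 0], "rotation": [0, 0, 0]}, {"gripper": 40, "travel": [0, 0, 0], "rotation": [0, 0, 0]}, {"gripper": 40, "travel": [0, 0, 0], "rotation": [0, 0, 0]}, {"gripper": 40, "travel": [0, 0, 0], "rotation": [0, 0, 0]}, {"gripper": 40, "travel": [0, 0, 0], "rotation": [0, 0, 0]}, {"gripper": 40, "travel": [0, 0, 0], "rotation": [0, 0, 0]}]' --newtons 30

```text
t: 3.4
tcp_pos: [0.626, 0.2629, 0.0103]
tool_rot: [0.6, 0.8, 0.002, 0.002]
force: [0.3, -1.3, 6.8]
finger_gap: 0.58
```

Request:
send_rows --motion '[{"gripper": 40, "travel": [0, 0, -10], "rotation": [0, 0, 0]}, {"gripper": 40, "travel": [0, 0, -40], "rotation": [0, 0, 0]}, {"gripper": 40, "travel": [0, 0, -40], "rotation": [0, 0, 0]}, {"gripper": 40, "travel": [0, 0, -40], "rotation": [0, 0, 5.5]}, {"gripper": 40, "travel": [0, 0, 0], "rotation": [0, 0, 5.5]}, {"gripper": 40, "travel": [0, 0, 0], "rotation": [0, 0, 5.7]}, {"gripper": 40, "travel": [0, 0, 0], "rotation": [0, 0, 0]}, {"gripper": 40, "travel": [0, 0, 0], "rotation": [0, 0, 0]}, {"gripper": 40, "travel": [0, 0, 0], "rotation": [0, 0, 0]}]'

```text
t: 4.15
tcp_pos: [0.6234, 0.2622, 0.137]
tool_rot: [0.709, 0.705, -0.001, -0.0]
force: [0.0, -0.2, -1.9]
finger_gap: 0.583
```

Run:
```python
from h import *
s=manip.sense(); print(s["t"],s["tcp_pos"],s["tool_rot"],s["force"],s["finger_gap"])
c,im=snap("wrist","w4.png")
cv2.imwrite("pics/v8.png",cv2.resize(im[130:290,150:350],None,fx=4,fy=3.75,interpolation=cv2.INTER_CUBIC))
z=s["tcp_pos"][2]+.032
f=im.astype(int);b,g,r=f[...,0],f[...,1],f[...,2]
for nm,m in(("red",(r>g+70)&(r>b+70)),("green",(g>r+30)&(g>b+20))):
    for B in blobs(m,15): print(nm,B,(ray(c,*B[1],z+.001)-s["tcp_pos"]).round(4))
```

```text
4.15 [0.62337877 0.26216018 0.13704374] [ 7.09465048e-01  7.04740232e-01 -6.36644753e-04 -3.81797253e-04] [ 0.01242062 -0.17703069 -1.90023405] 0.5831108003715331
red (np.int32(1593), [327.2, 18.9], [297, 0, 56, 46]) [0.0241 0.0942 0.033 ]
red (np.int32(607), [277.0, 287.7], [263, 275, 29, 27]) [ 0.01   -0.0012  0.033 ]
green (np.int32(2064), [26.4, 19.8], [0, 0, 70, 56]) [-0.0692  0.0947  0.033 ]
green (np.int32(52), [82.3, 16.8], [76, 0, 12, 29]) [-0.0517  0.0954  0.033 ]
green (np.int32(145), [226.7, 287.5], [220, 281, 14, 14]) [-0.0099 -0.001   0.033 ]
```

View pics/v8.png

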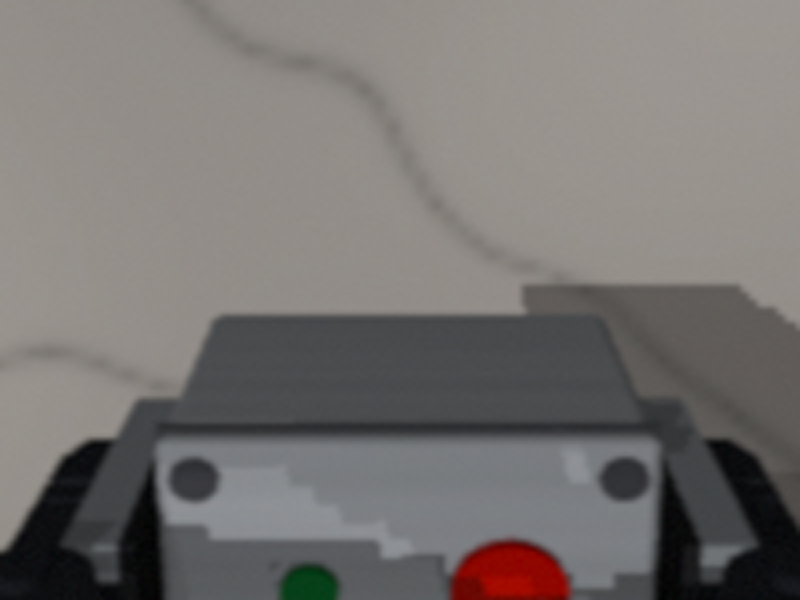

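Box is gripped level and about 1 mm behind the TCP, with its yaw matching the holder. Next is carrying it over the holder.

Request:
send_rows --motion '[{"gripper": 40, "travel": [-40, -14, 0], "rotation": [0, 0, 0]}, {"gripper": 40, "travel": [-40, -14, 0], "rotation": [0, 0, 0]}, {"gripper": 40, "travel": [-40, -14, 0], "rotation": [0, 0, 0]}, {"gripper": 40, "travel": [-40, -14, 0], "rotation": [0, 0, 0]}, {"gripper": 40, "travel": [-40, -14, 0], "rotation": [0, 0, 0]}, {"gripper": 40, "travel": [-40, -14, 0], "rotation": [0, 0, 0]}, {"gripper": 40, "travel": [-30, -10, 0], "rotation": [0, 0, 0]}, {"gripper": 40, "travel": [-8, -4, 0], "rotation": [0, 0, 0]}, {"gripper": 40, "travel": [0, 0, 0], "rotation": [0, 0, 0]}, {"gripper": 40, "travel": [0, 0, 0], "rotation": [0, 0, 0]}, {"gripper": 40, "travel": [0, 0, 0], "rotation": [0, 0, 0]}]'

```text
t: 5.12
tcp_pos: [0.5257, -0.0097, 0.1374]
tool_rot: [0.71, 0.704, 0.0, 0.0]
force: [-0.4, -0.0, -2.0]
finger_gap: 0.581
```

Run:
```python
from h import *
s=manip.sense(); print(s["t"],s["tcp_pos"],s["tool_rot"],s["force"])
c,im=snap("wrist","w5.png"); z=s["tcp_pos"][2]+.032
f=im.astype(int);b,g,r=f[...,0],f[...,1],f[...,2]
for nm,m in(("red",(r>g+70)&(r>b+70)),("green",(g>r+30)&(g>b+20))):
    for B in blobs(m,100): print(nm,B[1],ray(c,*B[1],z).round(4))
# plate far edge and back jaw edges seen
for u in (215,235,270,285): 
    k=np.diff(cv2.GaussianBlur(im,(3,3),0)[:,u].mean(1)); i=np.where(abs(k)>12)[0]; print(u,i[i<250].tolist())
```

```text
5.1167 [ 0.52565135 -0.00973698  0.13741179] [7.09734261e-01 7.04469439e-01 2.98726517e-04 4.83046889e-06] [-0.36561791 -0.00650669 -1.96514544]
red [277.0, 287.9] [ 0.5357 -0.0118  0.1694]
green [226.8, 287.6] [ 0.5156 -0.0115  0.1694]
215 [86, 87, 88, 89, 133, 134, 135, 137, 138, 167, 168, 213, 242, 244, 245]
235 [86, 87, 88, 89, 134, 135, 136, 145, 146, 147, 167, 168, 213, 242, 244, 245]
270 [86, 87, 88, 89, 134, 135, 136, 161, 162, 163, 166, 167, 168, 242, 244, 245]
285 [86, 87, 88, 89, 242, 244, 245]
```

Run:
```python
from h import *
c=manip.calibration("wrist")
for n,u,v,z in(("plate far",250,88,.02),("bj far",250,135,.052),("bj near",250,168,.052)): print(n,ray(c,u,v,z).round(4))
im=cv2.imread("pics/w5.png"); 
k=np.diff(cv2.GaussianBlur(im,(3,3),0)[150].mean(1)); print(np.where(abs(k)>10)[0].tolist())
for u,z in((200,.052),(300,.052)): print(ray(c,u,150,z).round(4))
```

```text
plate far [0.5248 0.0675 0.02  ]
bj far [0.5247 0.0352 0.052 ]
bj near [0.5245 0.0114 0.052 ]
[191, 192, 212, 213, 239, 240, 254, 255, 256, 279, 280, 281, 282, 283, 304, 305, 307, 308, 309]
[0.4888 0.0248 0.052 ]
[0.5604 0.0243 0.052 ]
```

Request:
send_rows --motion '[{"gripper": 40, "travel": [-4, -2.7, 0], "rotation": [0, 0, 0]}, {"gripper": 40, "travel": [0, 0, 30], "rotation": [0, 0, 0]}, {"gripper": 40, "travel": [0, 0, 30], "rotation": [0, 0, 0]}, {"gripper": 40, "travel": [0, 0, 0], "rotation": [0, 0, 0]}, {"gripper": 40, "travel": [0, 0, 0], "rotation": [0, 0, 0]}, {"gripper": 40, "travel": [0, 0, 0], "rotation": [0, 0, 0]}]'

```text
t: 5.67
tcp_pos: [0.523, -0.0143, 0.0782]
tool_rot: [0.71, 0.704, 0.0, 0.0]
force: [0.1, -0.1, -0.7]
finger_gap: 0.577
```

Request:
send_rows --motion '[{"gripper": 40, "travel": [0, 0, 25], "rotation": [0, 0, 0]}, {"gripper": 40, "travel": [0, 0, 16], "rotation": [0, 0, 0]}, {"gripper": 40, "travel": [0, 0, 4], "rotation": [0, 0, 0]}, {"gripper": 40, "travel": [0, 0, 0], "rotation": [0, 0, 0]}, {"gripper": 40, "travel": [0, 0, 0], "rotation": [0, 0, 0]}, {"gripper": 40, "travel": [0, 0, 0], "rotation": [0, 0, 0]}, {"gripper": 40, "travel": [0, 0, 0], "rotation": [0, 0, 0]}]'

```text
t: 6.25
tcp_pos: [0.5233, -0.0149, 0.0338]
tool_rot: [0.71, 0.704, 0.001, 0.001]
force: [0.8, 0.1, -0.9]
finger_gap: 0.579
```

Request:
send_rows --motion '[{"gripper": 40, "travel": [0, 0, 1.5], "rotation": [0, 0, 0]}, {"gripper": 40, "travel": [0, 0, 1], "rotation": [0, 0, 0]}, {"gripper": 40, "travel": [0, 0, 0], "rotation": [0, 0, 0]}, {"gripper": 40, "travel": [0, 0, 0], "rotation": [0, 0, 0]}]'

```text
t: 6.58
tcp_pos: [0.5226, -0.0148, 0.0303]
tool_rot: [0.71, 0.704, 0.0, 0.0]
force: [-0.0, 0.8, 0.2]
finger_gap: 0.58
```

Request:
send_rows --motion '[{"gripper": 40, "travel": [0, 0, 1], "rotation": [0, 0, 0]}, {"gripper": 40, "travel": [0, 0, 0], "rotation": [0, 0, 0]}, {"gripper": 40, "travel": [0, 0, 0], "rotation": [0, 0, 0]}]'

```text
t: 6.83
tcp_pos: [0.5226, -0.0148, 0.0302]
tool_rot: [0.71, 0.704, 0.0, 0.001]
force: [-1.2, 0.9, 9.7]
finger_gap: 0.581
```

Force rose to about 10 N, so the box is on the floor. I'll release it and lift.

Request:
send_rows --motion '[{"gripper": 70, "travel": [0, 0, 0], "rotation": [0, 0, 0]}, {"gripper": 70, "travel": [0, 0, 0], "rotation": [0, 0, 0]}, {"gripper": 70, "travel": [0, 0, 0], "rotation": [0, 0, 0]}, {"gripper": 70, "travel": [0, 0, 0], "rotation": [0, 0, 0]}, {"gripper": 70, "travel": [0, 0, -20], "rotation": [0, 0, 0]}, {"gripper": 70, "travel": [0, 0, -40], "rotation": [0, 0, 0]}, {"gripper": 70, "travel": [0, 0, -40], "rotation": [0, 0, 0]}, {"gripper": 85, "travel": [0, 0, -40], "rotation": [0, 0, 0]}, {"gripper": 85, "travel": [15, 0, -40], "rotation": [0, 0, 0]}, {"gripper": 85, "travel": [0, 0, 0], "rotation": [0, 0, 0]}, {"gripper": 85, "travel": [0, 0, 0], "rotation": [0, 0, 0]}]'

```text
t: 7.75
tcp_pos: [0.5238, 0.0001, 0.2103]
tool_rot: [0.71, 0.704, 0.002, 0.002]
force: [-0.7, 0.4, -0.1]
finger_gap: 0.996
```

Run:
```python
from h import *
s=manip.sense(); print(s["t"],s["tcp_pos"],s["tool_rot"],s["finger_gap"])
c,im=snap("wrist","w6.png"); np.save("c6.npy",c,allow_pickle=True)
p=proj(c,[.523,-.06,.04]).astype(int); y0,x0=p[1]-110,p[0]-80; print(x0,y0)
cv2.imwrite("pics/v9.png",cv2.resize(im[y0:y0+200,x0:x0+160],None,fx=3,fy=3,interpolation=cv2.INTER_CUBIC))
f=im.astype(int);b,g,r=f[...,0],f[...,1],f[...,2]
for nm,m,z in(("red",(r>g+70)&(r>b+70)&(g<60),.062),("green",(g>r+30)&(g>b+20),.061)):
    for B in blobs(m,12): print(nm,B[:2],ray(c,*B[1],z).round(4))
```

```text
7.75 [5.23800631e-01 7.37324127e-05 2.10319752e-01] [0.70981496 0.70438232 0.00155749 0.00241896] 0.9960780915056051
170 115
red (np.int32(98), [259.6, 192.1]) [ 0.5318 -0.0167  0.062 ]
green (np.int32(20), [238.7, 192.1]) [ 0.5119 -0.0168  0.061 ]
```

View pics/v9.png

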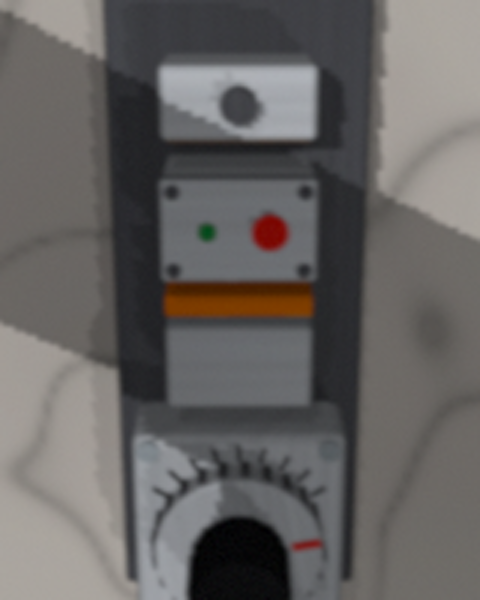

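Box stands square between the jaws, with its midpoint at about (0.522, -0.0167). The outer ring's red mark sits at crop (307,545). On to the knob.

Request:
send_rows --motion '[{"gripper": 70, "travel": [-38, 0, 0], "rotation": [0, 0, 0]}, {"gripper": 70, "travel": [-38, -1, 0], "rotation": [0, 0, 0]}, {"gripper": 70, "travel": [-38, 0, 0], "rotation": [0, 0, 0]}, {"gripper": 70, "travel": [-20, -1, 20], "rotation": [0, 0, 0]}, {"gripper": 70, "travel": [0, 0, 20], "rotation": [0, 0, 0]}, {"gripper": 70, "travel": [0, 0, 0], "rotation": [0, 0, 0]}, {"gripper": 70, "travel": [0, 0, 0], "rotation": [0, 0, 0]}, {"gripper": 70, "travel": [0, 0, 0], "rotation": [0, 0, 0]}]'

```text
t: 8.47
tcp_pos: [0.5187, -0.1334, 0.1672]
tool_rot: [0.71, 0.704, -0.0, -0.001]
force: [-0.7, 0.3, -0.0]
finger_gap: 0.817
```

Run:
```python
from h import *
s=manip.sense(); print(s["t"],s["tcp_pos"],s["tool_rot"],s["finger_gap"],s["q"][5])
c,im=snap("wrist","w7.png"); np.save("c7.npy",c,allow_pickle=True)
p=proj(c,[.5225,-.134,.09]); print(p)
x0,y0=int(p[0])-80,int(p[1])-70; print(x0,y0)
cv2.imwrite("pics/v10.png",cv2.resize(im[y0:y0+120,x0:x0+160],None,fx=5,fy=5,interpolation=cv2.INTER_CUBIC))
f=im.astype(int);b,g,r=f[...,0],f[...,1],f[...,2]
for B in blobs((r>g+60)&(r>b+60)&(g<80),12): print("red",B[:2],ray(c,*B[1],.062).round(4))
```

```text
8.4667 [ 0.51867919 -0.13344092  0.16715388] [ 7.10048959e-01  7.04151014e-01 -3.91465575e-04 -1.29294062e-03] 0.8167817706950218 -0.4523624744225057
[257.50496345 199.49087736]
177 129
red (np.int32(231), [270.9, 28.5]) [ 0.5328 -0.017   0.062 ]
red (np.int32(412), [262.6, 73.5]) [ 0.527  -0.0466  0.062 ]
red (np.int32(35), [285.7, 185.0]) [ 0.5455 -0.1311  0.062 ]
red (np.int32(308), [93.0, 371.9]) [ 0.3621 -0.3181  0.062 ]
```

View pics/v10.png

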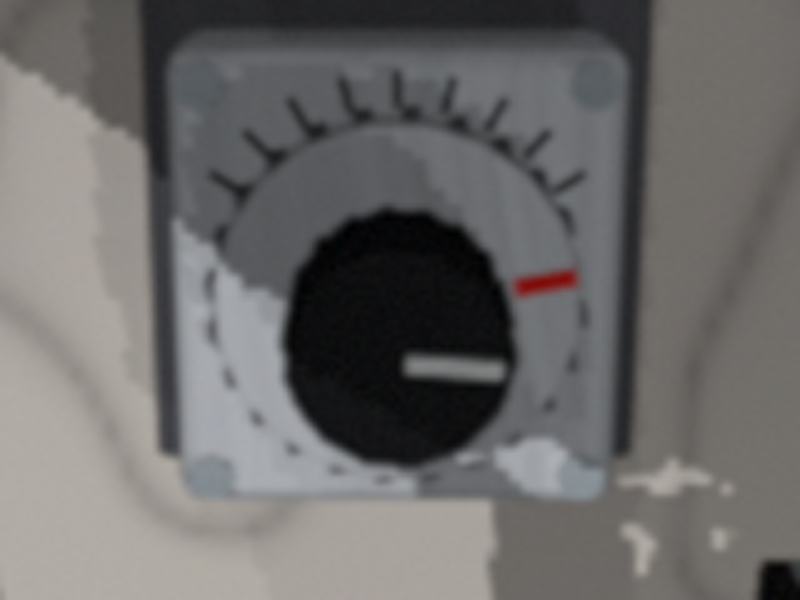

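Knob top centre is at crop (401,360), which puts it at about (0.5223, -0.135). The pointer aims towards +x. Before descending I'll use the earlier held-box picture to check where the fingertips sit when partly closed.

Run:
```python
from h import *
c=manip.calibration("wrist"); s=manip.sense(); t=np.array(s["tcp_pos"])
T=np.array(c["cam_to_world"])
def plane_y(u,v,dy):
    d=T[:3,:3]@[(u-c["cx"])/c["fx"],(v-c["cy"])/c["fy"],1]; k=(t[1]+dy-T[1,3])/d[1]; return (T[:3,3]+k*d-t)*1e3
for n,u,v,dy in(("padtip L",190,236.7,.011),("padtip R",315,236.7,.011),("box bottom far edge",250,214.5,.016),("box top edge",250,243.5,.016)): print(n,plane_y(u,v,dy).round(1))
print(ray(c,257.2,201,.09))
```

```text
padtip L [-27.7  11.   11.3]
padtip R [28.2 11.  12.4]
box bottom far edge [-0.8 16.  -2.9]
box top edge [-0.6 16.  29. ]
[ 0.52300989 -0.13547679  0.09      ]
```

Request:
send_rows --motion '[{"gripper": 70, "travel": [-1.8, 4, 0], "rotation": [0, 0, 0]}, {"gripper": 70, "travel": [0, 0, 35], "rotation": [0, 0, 0]}, {"gripper": 70, "travel": [0, 0, 32], "rotation": [0, 0, 0]}, {"gripper": 70, "travel": [0, 0, 0], "rotation": [0, 0, 0]}, {"gripper": 70, "travel": [0, 0, 0], "rotation": [0, 0, 0]}, {"gripper": 70, "travel": [0, 0, 0], "rotation": [0, 0, 0]}]'

```text
t: 9.02
tcp_pos: [0.5244, -0.136, 0.1024]
tool_rot: [0.71, 0.704, 0.0, 0.001]
force: [-0.2, 0.2, 0.8]
finger_gap: 0.821
```

Request:
send_rows --motion '[{"gripper": 70, "travel": [0.5, -1, 20], "rotation": [0, 0, 0]}, {"gripper": 70, "travel": [0, 0, 12], "rotation": [0, 0, 0]}, {"gripper": 70, "travel": [0, 0, 5], "rotation": [0, 0, 0]}, {"gripper": 70, "travel": [0, 0, 0], "rotation": [0, 0, 0]}, {"gripper": 70, "travel": [0, 0, 0], "rotation": [0, 0, 0]}, {"gripper": 70, "travel": [0, 0, 0], "rotation": [0, 0, 0]}]'

```text
t: 9.52
tcp_pos: [0.5233, -0.1359, 0.0654]
tool_rot: [0.71, 0.704, 0.0, 0.001]
force: [0.1, 0.9, -0.0]
finger_gap: 0.819
```

Request:
send_rows --motion '[{"gripper": 70, "travel": [0.7, -0.4, 0.5], "rotation": [0, 0, 0]}, {"gripper": 20, "travel": [0, 0, 0], "rotation": [0, 0, 0]}, {"gripper": 20, "travel": [0, 0, 0], "rotation": [0, 0, 0]}, {"gripper": 20, "travel": [0, 0, 0], "rotation": [0, 0, 0]}, {"gripper": 20, "travel": [0, 0, 0], "rotation": [0, 0, 0]}, {"gripper": 20, "travel": [0, 0, 0], "rotation": [0, 0, 0]}, {"gripper": 20, "travel": [0, 0, 0], "rotation": [0, 0, 0]}, {"gripper": 20, "travel": [0, 0, 0], "rotation": [0, 0, 0]}]' --newtons 80

```text
t: 10.18
tcp_pos: [0.5216, -0.1348, 0.0642]
tool_rot: [0.71, 0.704, -0.0, -0.0]
force: [-2.0, 0.8, 5.8]
finger_gap: 0.374
```

```bash
cat > m.py <<'E'
from h import *
s=manip.sense(); q=s["tool_rot"]; print("t",round(s["t"],2),"tcp",np.round(s["tcp_pos"],4),"cw deg",round(-np.degrees(2*np.arctan2(q[1],q[0]))+90,2),"q6",round(s["q"][5],3),"F",np.round(s["force"],1),"M",np.round(s["ft_torque"],3),"gap",round(s["finger_gap"]*85.4,1))
E
python3 m.py
```

```text
t 10.18 tcp [ 0.5216 -0.1348  0.0642] cw deg 0.48 q6 -0.451 F [-2.   0.8  5.8] M [0.019 0.35  0.039] gap 31.9
```

Request:
send_rows --motion '[{"gripper": 20, "travel": [0, 0, 0], "rotation": [0, 0, 4]}, {"gripper": 20, "travel": [0, 0, 0], "rotation": [0, 0, 4]}, {"gripper": 20, "travel": [0, 0, 0], "rotation": [0, 0, 4]}]'

```text
t: 10.43
tcp_pos: [0.5213, -0.1347, 0.0642]
tool_rot: [0.78, 0.625, -0.001, -0.0]
force: [-1.4, 0.0, 5.4]
finger_gap: 0.375
```

```bash
python3 m.py
python3 - <<'E'
from h import *
c,im=snap("wrist","w8.png"); g=im.min(2)[150:300,180:330]
print([B for B in blobs(im.min(2)[140:300,200:320]>140,6)][:8])
E
```

```text
t 10.43 tcp [ 0.5213 -0.1347  0.0642] cw deg 12.57 q6 -0.24 F [-1.4  0.   5.4] M [0.024 0.377 0.29 ] gap 32.0
[(np.int32(1435), [100.7, 50.8], [75, 17, 45, 93]), (np.int32(167), [96.6, 75.4], [90, 64, 16, 21]), (np.int32(50), [1.8, 94.9], [0, 90, 9, 14]), (np.int32(91), [106.2, 96.9], [101, 91, 11, 13]), (np.int32(38), [17.9, 156.6], [15, 152, 8, 8]), (np.int32(36), [85.7, 157.0], [81, 153, 9, 7])]
```

Request:
send_rows --motion '[{"gripper": 20, "travel": [0, 0, 0], "rotation": [0, 0, 4]}, {"gripper": 20, "travel": [0, 0, 0], "rotation": [0, 0, 5]}, {"gripper": 20, "travel": [0, 0, 0], "rotation": [0, 0, 5]}, {"gripper": 20, "travel": [0, 0, 0], "rotation": [0, 0, 5]}, {"gripper": 20, "travel": [0, 0, 0], "rotation": [0, 0, 5]}, {"gripper": 20, "travel": [0, 0, 0], "rotation": [0, 0, 5]}]'

```text
t: 10.98
tcp_pos: [0.5208, -0.1344, 0.0642]
tool_rot: [0.912, 0.41, -0.001, -0.001]
force: [-3.2, 0.4, 6.8]
finger_gap: 0.377
```

```bash
python3 m.py
cat > o.py <<'E'
from h import *
import sys
c=manip.calibration("scene"); im=manip.snapshot("scene")[:,:,::-1].copy(); cv2.imwrite("pics/s_%s.png"%sys.argv[1],im)
c,im=snap("wrist","w_%s.png"%sys.argv[1])
f=im.astype(int);b,g,r=f[...,0],f[...,1],f[...,2]
for nm,m,z in(("red",(r>g+60)&(r>b+60)&(g<.3*r),.062),("orange",(r>1.6*g)&(g>.3*r)&(b<.5*g)&(r>60),.05),("green",(g>r+25)&(g>b+15),.061)):
    for B in blobs(m,12): print(nm,B,ray(c,*B[1],z).round(4))
E
python3 o.py a
```

```text
t 10.98 tcp [ 0.5208 -0.1344  0.0642] cw deg 41.61 q6 0.267 F [-3.2  0.4  6.8] M [0.116 0.46  0.375] gap 32.2
red (np.int32(660), [77.4, 32.1], [64, 18, 28, 30]) [ 0.5325 -0.0147  0.062 ]
red (np.int32(83), [282.8, 210.6], [276, 203, 15, 16]) [ 0.5449 -0.131   0.062 ]
orange (np.int32(351), [22.2, 21.8], [1, 0, 44, 45]) [0.5145 0.0098 0.05  ]
orange (np.int32(2794), [118.8, 88.3], [72, 46, 97, 85]) [ 0.5251 -0.0374  0.05  ]
green (np.int32(185), [46.9, 66.5], [40, 59, 15, 16]) [ 0.5121 -0.014   0.061 ]
```

Request:
send_rows --motion '[{"gripper": 20, "travel": [0, 0, 0], "rotation": [0, 0, 5]}, {"gripper": 20, "travel": [0, 0, 0], "rotation": [0, 0, 5]}, {"gripper": 20, "travel": [0, 0, 0], "rotation": [0, 0, 5]}, {"gripper": 20, "travel": [0, 0, 0], "rotation": [0, 0, 5]}, {"gripper": 20, "travel": [0, 0, 0], "rotation": [0, 0, 4]}, {"gripper": 20, "travel": [0, 0, 0], "rotation": [0, 0, 2]}]'

```text
t: 11.58
tcp_pos: [0.5204, -0.134, 0.0642]
tool_rot: [0.981, 0.195, -0.001, -0.001]
force: [-2.4, 1.8, 8.0]
finger_gap: 0.375
```

```bash
python3 m.py; python3 o.py b
```

```text
t 11.58 tcp [ 0.5204 -0.134   0.0642] cw deg 67.54 q6 0.72 F [-2.4  1.8  8. ] M [0.27  0.489 0.294] gap 32.0
red (np.int32(284), [5.6, 127.4], [0, 114, 14, 26]) [ 0.5332 -0.0107  0.062 ]
red (np.int32(81), [262.7, 201.5], [259, 193, 8, 18]) [ 0.5448 -0.1307  0.062 ]
orange (np.int32(2494), [63.6, 153.4], [39, 108, 63, 98]) [ 0.5268 -0.0316  0.05  ]
```

Request:
send_rows --motion '[{"gripper": 20, "travel": [0, 0, 0], "rotation": [0, 0, 2]}, {"gripper": 20, "travel": [0, 0, 0], "rotation": [0, 0, 2]}]'

```text
t: 11.85
tcp_pos: [0.5204, -0.1339, 0.0642]
tool_rot: [0.987, 0.161, -0.001, -0.001]
force: [-2.0, 1.8, 7.2]
finger_gap: 0.375
```

```bash
python3 m.py
cat > sd.py <<'E'
from h import *
for n in("side","scene"):
    c=manip.calibration(n); im=manip.snapshot(n)[:,:,::-1].astype(int)
    p=proj(c,[.532,-.012,.062]); x0,y0=(p-12).astype(int); s=im[y0:y0+24,x0:x0+24]; b,g,r=s[...,0],s[...,1],s[...,2]
    w=np.clip(r-1.8*np.maximum(g,b)-5,0,None).astype(float); w[:0]=0
    for B in blobs(w>15,3): 
        print(n,B[0],ray(c,B[1][0]+x0,B[1][1]+y0,.062).round(4))
E
python3 sd.py
```

```text
t 11.85 tcp [ 0.5204 -0.1339  0.0642] cw deg 71.48 q6 0.788 F [-2.   1.8  7.2] M [0.333 0.409 0.37 ] gap 32.0
side 6 [ 0.5331 -0.0036  0.062 ]
scene 9 [ 0.5324 -0.0058  0.062 ]
```

Request:
send_rows --motion '[{"gripper": 20, "travel": [0, 0, 0], "rotation": [0, 0, 2]}]'

```text
t: 12.03
tcp_pos: [0.5204, -0.1339, 0.0642]
tool_rot: [0.99, 0.144, -0.001, -0.001]
force: [-2.9, 1.6, 8.8]
finger_gap: 0.377
```

```bash
python3 m.py; python3 sd.py
```

```text
t 12.03 tcp [ 0.5204 -0.1339  0.0642] cw deg 73.43 q6 0.822 F [-2.9  1.6  8.8] M [0.363 0.43  0.328] gap 32.2
side 6 [ 0.5331 -0.0036  0.062 ]
scene 6 [ 0.5324 -0.004   0.062 ]
```

Request:
send_rows --motion '[{"gripper": 20, "travel": [0, 0, 0], "rotation": [0, 0, 2]}]'

```text
t: 12.22
tcp_pos: [0.5204, -0.1338, 0.0642]
tool_rot: [0.992, 0.127, -0.001, -0.001]
force: [-2.9, 2.2, 7.7]
finger_gap: 0.373
```

```bash
python3 m.py; python3 sd.py
```

```text
t 12.22 tcp [ 0.5204 -0.1338  0.0642] cw deg 75.43 q6 0.857 F [-2.9  2.2  7.7] M [0.349 0.475 0.391] gap 31.9
side 4 [ 0.5328 -0.0023  0.062 ]
scene 6 [ 0.5324 -0.004   0.062 ]
```

Request:
send_rows --motion '[{"gripper": 20, "travel": [0, 0, 0], "rotation": [0, 0, 2]}]'

```text
t: 12.4
tcp_pos: [0.5204, -0.1338, 0.0642]
tool_rot: [0.994, 0.109, -0.001, -0.001]
force: [-2.6, 3.2, 8.3]
finger_gap: 0.376
```

```bash
python3 m.py; python3 sd.py
```

```text
t 12.4 tcp [ 0.5204 -0.1338  0.0642] cw deg 77.43 q6 0.892 F [-2.6  3.2  8.3] M [0.371 0.481 0.35 ] gap 32.1
side 4 [ 0.5328 -0.0023  0.062 ]
scene 7 [ 0.533  -0.0037  0.062 ]
```

Request:
send_rows --motion '[{"gripper": 20, "travel": [0, 0, 0], "rotation": [0, 0, 1.5]}]'

```text
t: 12.58
tcp_pos: [0.5204, -0.1337, 0.0642]
tool_rot: [0.995, 0.097, -0.001, -0.001]
force: [-3.3, 3.2, 7.6]
finger_gap: 0.374
```

```bash
python3 m.py; python3 sd.py
```

```text
t 12.58 tcp [ 0.5204 -0.1337  0.0642] cw deg 78.92 q6 0.918 F [-3.3  3.2  7.6] M [0.347 0.432 0.335] gap 31.9
side 4 [ 0.5328 -0.0023  0.062 ]
scene 7 [ 0.533  -0.0037  0.062 ]
```

Request:
send_rows --motion '[{"gripper": 62, "travel": [0, 0, 0], "rotation": [0, 0, 0]}, {"gripper": 62, "travel": [0, 0, 0], "rotation": [0, 0, 0]}, {"gripper": 62, "travel": [0, 0, 0], "rotation": [0, 0, 0]}, {"gripper": 62, "travel": [0, 0, -10], "rotation": [0, 0, 0]}, {"gripper": 62, "travel": [0, 0, -40], "rotation": [0, 0, 0]}, {"gripper": 62, "travel": [0, 0, 0], "rotation": [0, 0, -6.5]}, {"gripper": 62, "travel": [0, 0, 0], "rotation": [0, 0, -6.5]}, {"gripper": 62, "travel": [0, 0, 0], "rotation": [0, 0, -6.5]}, {"gripper": 62, "travel": [0, 0, 0], "rotation": [0, 0, -6.5]}, {"gripper": 62, "travel": [0, 0, 0], "rotation": [0, 0, -6.5]}, {"gripper": 62, "travel": [0, 0, 0], "rotation": [0, 0, -6.5]}]'

```text
t: 13.6
tcp_pos: [0.5222, -0.1349, 0.1143]
tool_rot: [0.905, 0.425, 0.0, 0.0]
force: [-0.1, 0.2, 0.6]
finger_gap: 0.724
```

Request:
send_rows --motion '[{"gripper": 62, "travel": [0, 0, 0], "rotation": [0, 0, -6.5]}, {"gripper": 62, "travel": [0, 0, 0], "rotation": [0, 0, -6.5]}, {"gripper": 62, "travel": [0, 0, 0], "rotation": [0, 0, -6.5]}, {"gripper": 62, "travel": [0, 0, 0], "rotation": [0, 0, -6.5]}, {"gripper": 62, "travel": [0, 0, 0], "rotation": [0, 0, -6.5]}, {"gripper": 62, "travel": [0, 0, 0], "rotation": [0, 0, -6.5]}, {"gripper": 62, "travel": [37, 1, 0], "rotation": [0, 0, 0]}, {"gripper": 62, "travel": [37, 1, 0], "rotation": [0, 0, 0]}, {"gripper": 62, "travel": [0, 0, 0], "rotation": [0, 0, 0]}, {"gripper": 62, "travel": [0, 0, 0], "rotation": [0, 0, 0]}, {"gripper": 62, "travel": [0, 0, 0], "rotation": [0, 0, 0]}]'

```text
t: 14.52
tcp_pos: [0.5257, -0.061, 0.1141]
tool_rot: [0.713, 0.701, 0.0, 0.001]
force: [-0.4, -0.7, 0.2]
finger_gap: 0.725
```

```bash
python3 m.py
python3 - <<'E'
from h import *
c,im=snap("wrist","w9.png"); np.save("c9.npy",c,allow_pickle=True); print(np.round(c["cam_to_world"],4)[:3].tolist())
p=proj(c,[.5225,-.02,.055]).astype(int); x0,y0=p[0]-60,p[1]-80; print(x0,y0)
cv2.imwrite("pics/v11.png",cv2.resize(im[y0:y0+150,x0:x0+120],None,fx=4,fy=4,interpolation=cv2.INTER_CUBIC))
E
```

```text
t 14.52 tcp [ 0.5257 -0.061   0.1141] cw deg 0.94 q6 -0.31 F [-0.4 -0.7  0.2] M [ 0.017  0.072 -0.004] gap 61.9
[[0.9998, -0.017, -0.0043, 0.5269], [-0.0176, -0.9576, -0.2875, 0.0109], [0.0008, 0.2876, -0.9578, 0.2578]]
185 65
```

View pics/v11.png

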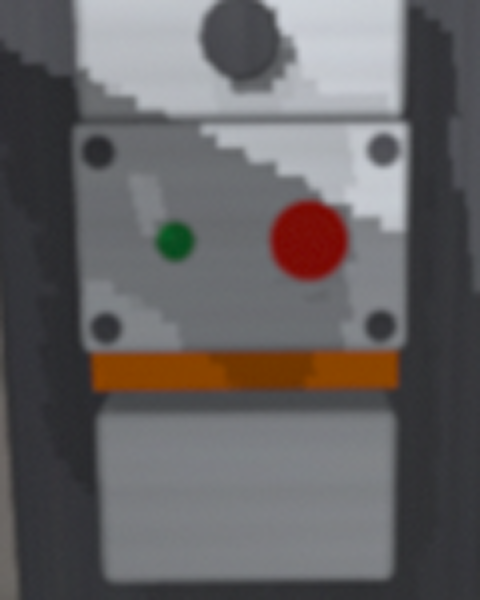

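Box is now touching or nearly touching the back jaw (edge lines at crop rows 115–123), with the orange shoe on its near side. I'll measure the gaps with edge profiles.

Run:
```python
from h import *
def prof(fn,c,u0,u1,v0,v1):
    im=cv2.imread("pics/"+fn).astype(float)[:,u0:u1].mean(1)
    for v in range(v0,v1): print(v,im[v].astype(int).tolist(),end=" ")
    print()
c=np.load("c9.npy",allow_pickle=True).item()
prof("w9.png",c,210,235,88,102); prof("w9.png",c,215,270,148,172)
Y=lambda c,v,z,u=250:(ray(c,u,v,z)[1]*1e3).round(1)
print("bj near .052",Y(c,93.5,.052),Y(c,94.5,.052),"box far .06",Y(c,95,.06),Y(c,96,.06),"box near .06",Y(c,152.5,.06),"shoe back .05",Y(c,162.2,.05),"car top front .05",Y(c,166.5,.05))
print("bj far?",)
c6=np.load("c6.npy",allow_pickle=True).item(); prof("w6.png",c6,235,265,205,228)
print("relaxed: shoe back",Y(c6,115+318/3,.05),"car",Y(c6,115+322/3,.05),"bj near",Y(c6,115+138/3,.052),"box far/near",Y(c6,115+182/3,.06),Y(c6,115+282/3,.06))
```

```text
88 [178, 173, 170] 89 [165, 161, 158] 90 [160, 156, 153] 91 [156, 152, 149] 92 [143, 140, 137] 93 [120, 116, 114] 94 [97, 93, 92] 95 [87, 84, 82] 96 [100, 96, 95] 97 [109, 106, 104] 98 [110, 106, 105] 99 [107, 103, 101] 100 [104, 100, 98] 101 [101, 98, 96] 
148 [118, 114, 112] 149 [118, 114, 111] 150 [115, 112, 109] 151 [106, 104, 104] 152 [82, 87, 104] 153 [37, 67, 118] 154 [0, 61, 126] 155 [0, 61, 127] 156 [0, 62, 127] 157 [0, 62, 128] 158 [0, 62, 128] 159 [0, 62, 129] 160 [0, 62, 129] 161 [9, 62, 122] 162 [44, 63, 102] 163 [70, 70, 78] 164 [75, 73, 70] 165 [75, 73, 71] 166 [76, 74, 73] 167 [86, 83, 82] 168 [105, 102, 100] 169 [119, 116, 113] 170 [125, 122, 120] 171 [128, 124, 122] 
bj near .052 11.6 11.0 box far .06 10.8 10.2 box near .06 -23.4 shoe back .05 -31.5 car top front .05 -34.4
bj far?
205 [114, 110, 107] 206 [113, 110, 107] 207 [106, 103, 102] 208 [79, 80, 88] 209 [33, 45, 74] 210 [0, 31, 71] 211 [0, 32, 71] 212 [0, 35, 76] 213 [0, 43, 92] 214 [0, 53, 111] 215 [0, 57, 118] 216 [0, 59, 123] 217 [0, 60, 125] 218 [0, 59, 124] 219 [8, 58, 116] 220 [38, 57, 93] 221 [59, 60, 66] 222 [66, 64, 61] 223 [75, 73, 71] 224 [89, 86, 85] 225 [101, 98, 96] 226 [107, 104, 102] 227 [108, 104, 102] 
relaxed: shoe back -50.9 car -52.4 bj near 11.3 box far/near -1.1 -34.4
```

Request:
send_rows --motion '[{"gripper": 66, "travel": [-37, -1, 0], "rotation": [0, 0, 0]}, {"gripper": 66, "travel": [-37, -1.5, 0], "rotation": [0, 0, 0]}, {"gripper": 66, "travel": [0, 0, 0], "rotation": [0, 0, 0]}, {"gripper": 66, "travel": [0, 0, 0], "rotation": [0, 0, 0]}, {"gripper": 66, "travel": [0, 0, 25], "rotation": [0, 0, 0]}, {"gripper": 66, "travel": [0, 0, 0], "rotation": [0, 0, 0]}, {"gripper": 66, "travel": [0, 0, 0], "rotation": [0, 0, 0]}]'

```text
t: 15.15
tcp_pos: [0.52, -0.1339, 0.0877]
tool_rot: [0.713, 0.701, -0.001, -0.002]
force: [0.7, -0.1, 0.2]
finger_gap: 0.774
```

```bash
python3 m.py
```

```text
t 15.15 tcp [ 0.52   -0.1339  0.0877] cw deg 1.01 q6 -0.443 F [ 0.7 -0.1  0.2] M [ 0.042 -0.024  0.045] gap 66.1
```

Request:
send_rows --motion '[{"gripper": 66, "travel": [-1, 2, 14], "rotation": [0, 0, 0]}, {"gripper": 66, "travel": [0, 0, 9.5], "rotation": [0, 0, 0]}, {"gripper": 66, "travel": [0, 0, 0], "rotation": [0, 0, 0]}, {"gripper": 66, "travel": [0, 0, 0], "rotation": [0, 0, 0]}, {"gripper": 20, "travel": [0, 0, 0], "rotation": [0, 0, 0]}, {"gripper": 20, "travel": [0, 0, 0], "rotation": [0, 0, 0]}, {"gripper": 20, "travel": [0, 0, 0], "rotation": [0, 0, 0]}, {"gripper": 20, "travel": [0, 0, 0], "rotation": [0, 0, 0]}, {"gripper": 20, "travel": [0, 0, 0], "rotation": [0, 0, 0]}, {"gripper": 20, "travel": [0, 0, 0], "rotation": [0, 0, 0]}, {"gripper": 20, "travel": [0, 0, 0], "rotation": [0, 0, 0]}]'

```text
t: 16.07
tcp_pos: [0.5215, -0.1355, 0.066]
tool_rot: [0.713, 0.701, -0.001, -0.001]
force: [-4.5, -0.4, 7.0]
finger_gap: 0.373
```

```bash
python3 m.py
```

```text
t 16.07 tcp [ 0.5215 -0.1355  0.066 ] cw deg 0.93 q6 -0.443 F [-4.5 -0.4  7. ] M [-0.079  0.749  0.106] gap 31.8
```

Request:
send_rows --motion '[{"gripper": 20, "travel": [0, 0, 0], "rotation": [0, 0, 2]}, {"gripper": 20, "travel": [0, 0, 0], "rotation": [0, 0, 2]}, {"gripper": 20, "travel": [0, 0, 0], "rotation": [0, 0, 2]}]'

```text
t: 16.32
tcp_pos: [0.5213, -0.1355, 0.066]
tool_rot: [0.748, 0.663, -0.001, -0.001]
force: [-5.8, -0.3, 7.6]
finger_gap: 0.371
```

```bash
python3 m.py
```

```text
t 16.32 tcp [ 0.5213 -0.1355  0.066 ] cw deg 6.9 q6 -0.338 F [-5.8 -0.3  7.6] M [0.028 0.821 0.502] gap 31.7
```

Request:
send_rows --motion '[{"gripper": 66, "travel": [0, 0, 0], "rotation": [0, 0, 0]}, {"gripper": 66, "travel": [0, 0, 0], "rotation": [0, 0, 0]}, {"gripper": 66, "travel": [0, 0, 0], "rotation": [0, 0, 0]}, {"gripper": 66, "travel": [0, 0, -8], "rotation": [0, 0, 0]}, {"gripper": 66, "travel": [0, 0, -40], "rotation": [0, 0, -6]}, {"gripper": 66, "travel": [37, 2, 0], "rotation": [0, 0, 0]}, {"gripper": 66, "travel": [37, 2, 0], "rotation": [0, 0, 0]}, {"gripper": 66, "travel": [0, 0, 0], "rotation": [0, 0, 0]}, {"gripper": 66, "travel": [0, 0, 0], "rotation": [0, 0, 0]}, {"gripper": 66, "travel": [0, 0, 0], "rotation": [0, 0, 0]}]'

```text
t: 17.15
tcp_pos: [0.5292, -0.0619, 0.1134]
tool_rot: [0.713, 0.701, 0.0, 0.001]
force: [-0.3, 0.5, -0.6]
finger_gap: 0.773
```

```bash
python3 m.py
cat > e.py <<'E'
from h import *
import sys
def cross(a,lo,hi,lv):   # first crossing of level lv between rows lo..hi
    for v in range(lo,hi):
        if (a[v]-lv)*(a[v+1]-lv)<=0 and a[v]!=a[v+1]: return round(v+(lv-a[v])/(a[v+1]-a[v]),2)
def meas(fn,c):
    im=cv2.imread("pics/"+fn).astype(float)
    f=im.astype(int);b,g,r=f[...,0],f[...,1],f[...,2]
    R=max(blobs((r>g+60)&(r>b+60)&(g<.3*r)),key=lambda B:B[0]); G=max(blobs((g>r+25)&(g>b+15)&(np.arange(384)[:,None]<200)),key=lambda B:B[0])
    rg=[ray(c,*R[1],.062)*1e3,ray(c,*G[1],.061)*1e3]; ub=int(R[1][0]+G[1][0])//2
    print(fn,"red/green y",[q[1].round(2) for q in rg],"px",R[1],G[1])
    s=im[:,ub-28:ub+28].mean(1)
    o=s[:,2]-s[:,0]; m=int(np.argmax(o[120:200]))+120
    back=cross(o,m+3,m+20,o[m]/2); front=cross(o,m-12,m,o[m]/2)
    gr=s.mean(1); k=int(back); car=cross(gr,k+3,k+14,(gr[k+3]+gr[k+11])/2)
    Y=lambda v,z:(ray(c,ub,v,z)[1]*1e3).round(2)
    print("front/back/car rows",front,back,car,"box near",Y(front,.06),"shoe back",Y(back,.05),"car",Y(car,.05),"shoe-car gap",round(Y(back,.05)-Y(car,.05),2))
    t=im[:,ub-20:ub-5].mean(1).mean(1); print("jaw/box band",[int(x) for x in t[86:104]])
if __name__=="__main__":
    n=sys.argv[1]; c,im=snap("wrist","w%s.png"%n); np.save("c%s.npy"%n,c,allow_pickle=True)
    for k in ("9",n): meas("w%s.png"%k,np.load("c%s.npy"%k,allow_pickle=True).item())
E
python3 e.py 10
```

```text
t 17.15 tcp [ 0.5292 -0.0619  0.1134] cw deg 0.93 q6 -0.31 F [-0.3  0.5 -0.6] M [ 0.01  -0.006 -0.022] gap 66.0
w9.png red/green y [np.float64(-6.34), np.float64(-6.25)] px [261.7, 124.6] [228.2, 124.9]Traceback (most recent call last):
  File "e.py", line 21, in <module>
    for k in ("9",n): meas("w%s.png"%k,np.load("c%s.npy"%k,allow_pickle=True).item())
                      ~~~~^^^^^^^^^^^^^^^^^^^^^^^^^^^^^^^^^^^^^^^^^^^^^^^^^^^^^^^^^^^
  File "e.py", line 15, in meas
    gr=s.mean(1); k=int(back); car=cross(gr,k+3,k+14,(gr[k+3]+gr[k+11])/2)
                    ~~~^^^^^^
TypeError: int() argument must be a string, a bytes-like object or a real number, not 'NoneType'
```

```bash
sed -i 's/o=s\[:,2\]-s\[:,0\]; m=int(np.argmax(o\[120:200\]))+120/o=s[:,1]-s[:,0]; m=int(np.argmax(o[140:175]))+140; m=int(np.mean(np.where(o[140:175]>.8*o[m])[0]))+140/; s/^    n=sys.argv\[1\]; c,im=/    n=sys.argv[1]\n    if len(sys.argv)<3: c,im=/' e.py
python3 e.py 10 no
```

```text
w9.png red/green y [np.float64(-6.34), np.float64(-6.25)] px [261.7, 124.6] [228.2, 124.9]
front/back/car rows 153.02 161.62 167.81 box near -23.64 shoe back -31.08 car -35.23 shoe-car gap 4.15
jaw/box band [184, 185, 185, 185, 184, 182, 169, 142, 112, 97, 112, 122, 119, 111, 108, 107, 106, 106]
w10.png red/green y [np.float64(-6.39), np.float64(-6.24)] px [256.2, 123.3] [222.6, 123.5]
front/back/car rows 151.8 160.51 165.01 box near -23.64 shoe back -31.08 car -34.08 shoe-car gap 3.0
jaw/box band [185, 185, 184, 183, 178, 158, 128, 104, 106, 124, 125, 112, 107, 106, 106, 106, 106, 107]
```

Run:
```python
from h import *
from e import cross
for k,u0,u1,lo in(("1",232,265,195),("6",232,268,205),("9",215,270,150),("10",212,265,150)):
    c=np.load("c%s.npy"%k,allow_pickle=True).item(); s=cv2.imread("pics/w%s.png"%k).astype(float)[:,u0:u1].mean(1)
    o=s[:,1]-s[:,0]; w=np.where(o[lo:lo+25]>.8*o[lo:lo+25].max())[0]+lo; m=w[-1]
    back=cross(o,m,m+8,o[m]/2); gr=s.mean(1); kb=int(back)
    Y=lambda v,z:(ray(c,(u0+u1)/2,v,z)[1]*1e3)
    mn=gr[kb+1:kb+5].min(); mx=gr[kb+8:kb+14].mean(); i=kb+1+int(np.argmin(gr[kb+1:kb+5])); car=cross(gr,i,kb+14,(mn+mx)/2)
    print(k,"back",back,"car",car,[int(x) for x in gr[kb-2:kb+14]],"gap",round(Y(back,.05)-Y(car,.05),2),"shoe back",Y(back,.05).round(2),"car",Y(car,.05).round(2))
```

```text
1 back 212.31 car 216.31 [61, 61, 63, 60, 60, 66, 78, 95, 103, 104, 105, 106, 107, 108, 107, 107] gap 4.61 shoe back -49.73 car -54.34
6 back 219.82 car 223.81 [61, 61, 61, 63, 62, 64, 73, 87, 99, 104, 105, 105, 106, 107, 107, 107] gap 4.36 shoe back -49.66 car -54.02
9 back 161.79 car 167.7 [63, 63, 64, 70, 72, 73, 73, 74, 84, 102, 116, 122, 125, 125, 125, 126] gap 3.96 shoe back -31.18 car -35.14
10 back 160.49 car 164.9 [63, 63, 65, 70, 72, 74, 82, 99, 113, 120, 123, 124, 125, 125, 126, 127] gap 2.94 shoe back -31.06 car -34.0
```

The box did not move during the last turn, so it is pressed against the back jaw, and the shoe is now compressed about 1.5 mm (9 N). It needs about 0.5 mm more, aiming for a shoe–carriage gap of 2.4 mm.

Request:
send_rows --motion '[{"gripper": 66, "travel": [-37, -3, 0], "rotation": [0, 0, 0]}, {"gripper": 66, "travel": [-37, -3, 0], "rotation": [0, 0, 0]}, {"gripper": 66, "travel": [0, 0, 0], "rotation": [0, 0, 0]}, {"gripper": 66, "travel": [0, 0, 0], "rotation": [0, 0, 0]}, {"gripper": 66, "travel": [0, 0, 25], "rotation": [0, 0, 0]}, {"gripper": 66, "travel": [0, 0, 0], "rotation": [0, 0, 0]}, {"gripper": 66, "travel": [0, 0, 0], "rotation": [0, 0, 0]}]'

```text
t: 17.78
tcp_pos: [0.52, -0.1349, 0.087]
tool_rot: [0.713, 0.701, -0.001, -0.002]
force: [0.6, -0.0, 0.2]
finger_gap: 0.774
```

Request:
send_rows --motion '[{"gripper": 66, "travel": [0, 1.2, 14], "rotation": [0, 0, 0]}, {"gripper": 66, "travel": [0, 0, 8.5], "rotation": [0, 0, 0]}, {"gripper": 66, "travel": [0, 0, 0], "rotation": [0, 0, 0]}, {"gripper": 66, "travel": [0, 0, 0], "rotation": [0, 0, 0]}, {"gripper": 20, "travel": [0, 0, 0], "rotation": [0, 0, 0]}, {"gripper": 20, "travel": [0, 0, 0], "rotation": [0, 0, 0]}, {"gripper": 20, "travel": [0, 0, 0], "rotation": [0, 0, 0]}, {"gripper": 20, "travel": [0, 0, 0], "rotation": [0, 0, 0]}, {"gripper": 20, "travel": [0, 0, 0], "rotation": [0, 0, 0]}, {"gripper": 20, "travel": [0, 0, 0], "rotation": [0, 0, 0]}, {"gripper": 20, "travel": [0, 0, 0], "rotation": [0, 0, 0]}]'

```text
t: 18.7
tcp_pos: [0.5216, -0.1356, 0.0666]
tool_rot: [0.713, 0.701, -0.001, -0.001]
force: [-3.1, -0.4, 6.9]
finger_gap: 0.369
```

```bash
python3 m.py
```

```text
t 18.7 tcp [ 0.5216 -0.1356  0.0666] cw deg 0.94 q6 -0.444 F [-3.1 -0.4  6.9] M [-0.057  0.533  0.11 ] gap 31.5
```

Request:
send_rows --motion '[{"gripper": 20, "travel": [0, 0, 0], "rotation": [0, 0, 1.8]}, {"gripper": 20, "travel": [0, 0, 0], "rotation": [0, 0, 1.7]}]'

```text
t: 18.87
tcp_pos: [0.5215, -0.1357, 0.0666]
tool_rot: [0.734, 0.68, -0.001, -0.001]
force: [-3.6, -0.0, 7.8]
finger_gap: 0.371
```

```bash
python3 m.py
```

```text
t 18.87 tcp [ 0.5215 -0.1357  0.0666] cw deg 4.39 q6 -0.383 F [-3.6 -0.   7.8] M [-0.006  0.598  0.616] gap 31.7
```

Request:
send_rows --motion '[{"gripper": 66, "travel": [0, 0, 0], "rotation": [0, 0, 0]}, {"gripper": 66, "travel": [0, 0, 0], "rotation": [0, 0, 0]}, {"gripper": 66, "travel": [0, 0, 0], "rotation": [0, 0, 0]}, {"gripper": 66, "travel": [0, 0, -8], "rotation": [0, 0, 0]}, {"gripper": 66, "travel": [0, 0, -40], "rotation": [0, 0, -3.5]}, {"gripper": 66, "travel": [37, 1, 0], "rotation": [0, 0, 0]}, {"gripper": 66, "travel": [37, 1, 0], "rotation": [0, 0, 0]}, {"gripper": 66, "travel": [0, 0, 0], "rotation": [0, 0, 0]}, {"gripper": 66, "travel": [0, 0, 0], "rotation": [0, 0, 0]}, {"gripper": 66, "travel": [0, 0, 0], "rotation": [0, 0, 0]}]'

```text
t: 19.7
tcp_pos: [0.5263, -0.0619, 0.1139]
tool_rot: [0.713, 0.701, 0.0, 0.001]
force: [0.6, -1.3, 0.6]
finger_gap: 0.775
```

```bash
python3 m.py; python3 e.py 11
```

```text
t 19.7 tcp [ 0.5263 -0.0619  0.1139] cw deg 0.94 q6 -0.311 F [ 0.6 -1.3  0.6] M [-0.029  0.008  0.032] gap 66.2
w9.png red/green y [np.float64(-6.34), np.float64(-6.25)] px [261.7, 124.6] [228.2, 124.9]
front/back/car rows 153.02 161.62 167.81 box near -23.64 shoe back -31.08 car -35.23 shoe-car gap 4.15
jaw/box band [184, 185, 185, 185, 184, 182, 169, 142, 112, 97, 112, 122, 119, 111, 108, 107, 106, 106]
w11.png red/green y [np.float64(-6.39), np.float64(-6.18)] px [260.8, 123.2] [227.2, 123.3]
front/back/car rows 151.56 160.24 164.19 box near -23.6 shoe back -31.03 car -33.66 shoe-car gap 2.63
jaw/box band [184, 184, 184, 183, 177, 158, 129, 107, 115, 138, 137, 118, 111, 110, 108, 106, 106, 107]
```

Request:
send_rows --motion '[{"gripper": 66, "travel": [0, 0, -40], "rotation": [0, 0, 0]}, {"gripper": 66, "travel": [-15, 0, -40], "rotation": [0, 0, 0]}, {"gripper": 66, "travel": [-15, 0, -30], "rotation": [0, 0, 0]}, {"gripper": 66, "travel": [-15, 0, 0], "rotation": [0, 0, 0]}, {"gripper": 66, "travel": [0, 0, 0], "rotation": [0, 0, 0]}, {"gripper": 66, "travel": [0, 0, 0], "rotation": [0, 0, 0]}, {"gripper": 66, "travel": [0, 0, 0], "rotation": [0, 0, 0]}]'

```text
t: 20.33
tcp_pos: [0.5239, -0.1064, 0.2214]
tool_rot: [0.714, 0.7, -0.0, -0.002]
force: [0.2, -0.4, -0.7]
finger_gap: 0.77
```

```bash
python3 m.py; python3 o.py f
python3 - <<'E'
from h import *
im=cv2.imread("pics/w_f.png"); sc=cv2.imread("pics/s_f.png")
a=cv2.resize(im[20:280,150:350],(400,520),interpolation=cv2.INTER_CUBIC); b=cv2.resize(sc[80:300,70:460],(390,520))
b=cv2.resize(sc[60:300,60:460],(400,240)); b=cv2.copyMakeBorder(b,0,280,0,0,cv2.BORDER_CONSTANT)
cv2.imwrite("pics/v12.png",np.hstack([a,b]))
E
```

```text
t 20.33 tcp [ 0.5239 -0.1064  0.2214] cw deg 1.09 q6 -0.391 F [ 0.2 -0.4 -0.7] M [-0.017  0.032  0.034] gap 65.8
red (np.int32(122), [260.4, 62.0], [255, 56, 12, 13]) [ 0.5327 -0.0063  0.062 ]
red (np.int32(195), [113.9, 369.0], [109, 355, 10, 27]) [ 0.356  -0.3404  0.062 ]
red (np.int32(104), [93.4, 366.1], [87, 359, 15, 17]) [ 0.3325 -0.3358  0.062 ]
orange (np.int32(461), [248.8, 87.8], [223, 84, 54, 9]) [ 0.5219 -0.0274  0.05  ]
green (np.int32(38), [237.5, 62.0], [235, 59, 6, 7]) [ 0.5126 -0.0058  0.061 ]
```

View pics/v12.png

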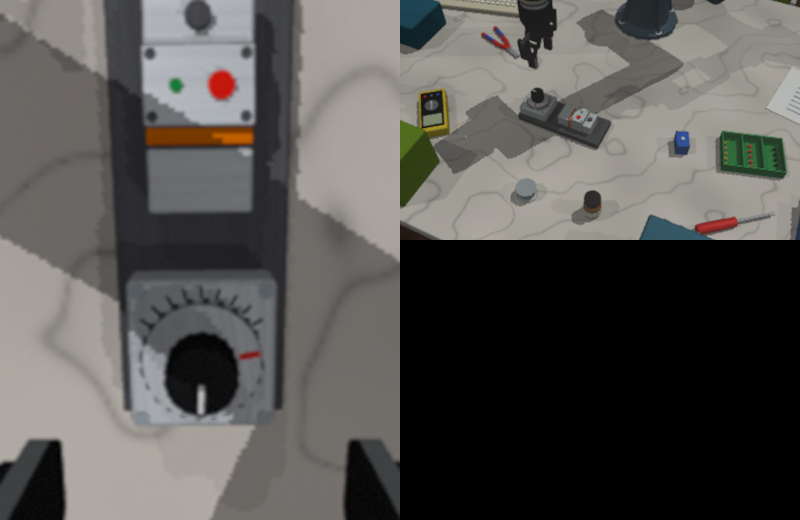

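The box is clamped between the shoe and the back jaw. The knob pointer now faces -y, and the red ring mark sits at crop (250,355). The bystanders look untouched. I'll check the mark position and sign off.

Run:
```python
from h import *
c=manip.calibration("wrist"); im=cv2.imread("pics/w_f.png").astype(int); s=im[185:210,262:290]
m=(s[...,2]>s[...,1]+45)&(s[...,2]>s[...,0]+45)
for B in blobs(m,4): print(B[0],ray(c,B[1][0]+262,B[1][1]+185,.062).round(4),"w7: .5455 -.1311")
print(manip.sign_off())
```

```text
28 [ 0.5453 -0.1311  0.062 ] w7: .5455 -.1311
the job is handed in; nothing more can be done
None
```

I stood the aluminium box on the holder floor between the jaws and let go. I then turned only the black inner knob clockwise, about 84° in three grips, until the box was pressed against the back jaw. The job is handed in with the hand clear, at about 20 s of the 61 s allowed.

What the last checks showed:

- **Box:** it is square in the holder and against the back jaw. Its position did not change (within 0.1 mm) over the last two turns.
- **Clamping force:** the shoe's spring is compressed about 1.8–2.0 mm, which gives about 11–12 N.
- **Outer ring:** the red mark stayed within 0.2 mm of where it was before the knob was turned, so the ring was not disturbed.
- **Bystanders:** they looked untouched in the final picture, judged by eye. I did not measure their positions.

The force readings do not fully agree. The wrist torque during the last turn, .616 N m, gives about 12 N if I subtract the offset left by gripping the knob, and up to about 20 N if I don't. I trusted the spring compression seen in the camera, and every estimate is under 22 N.

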